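# Mark the depth of a post holder's stop with the depth rod

## Robot

A 7-joint arm with a two-finger parallel gripper is mounted at the origin on a cart in front of the work surface, level with it; the furniture and walls round the work are solid. World frame = base frame: x ahead of the robot, y to its left, z up, the work surface at z = 0. Lengths are in m, angles in rad, forces in N, time in s.
With the tool pointing down it reaches from about 0.35 to 0.9 m from the base axis. Payload 8.1 kg.
Tool frame: the origin (TCP) lies midway between the tips of the shut fingers; the grasp point (between the pads) lies behind it (arm.tcp_to_grasp is the z of the grasp point in the tool frame, in m); z points along the fingers, y is the line along which they close (so a half turn about z gives the same grasp; the last joint's range is limited). The gripper opens to 92 mm and grips with 3 to 60 N. Pads are 19 mm wide; open, the fingers measure 130 mm over their backs; the gripper's body (75 mm by 190 mm) begins 47 mm behind the grasp point.
Start: joints at [-1.447, 0.434, 0.025, 1.573, -0.012, 1.134, -0.075], TCP at [0.141, 0.609, 0.227] pointing down, gripper open.
Joint ranges: [-2.62, 2.62], [-0.44, 2.09], [-1.27, 1.32], [0.08, 2.57], [-1.32, 4.46], [0.12, 2], [-2.74, 2.74]. Speed limits (rad/s): [2.22, 2.22, 3.01, 3.01, 3.14, 3.14, 3.14].

## Interface

Orientations are given as a rotation vector (axis times angle).
In Python, from cell import readout, vision, arm gives the robot as it stands.
- The arm moves only by the tool carry_out, never from a script. Its argument "increments" is one flat list of numbers, 6 for each row, row after row: the shift along the world's x, y, z in mm, then the turn, a rotation vector about the world's x, y, z in rad. In form: [tx, ty, tz, wx, wy, wz, tx, ty, tz, wx, wy, wz, ...]. A call has 1 to 20 rows; each row shifts and turns the commanded pose from where the row before left it; what a row does not reach is not made up. A row lasts 1/8 s, in which the tool goes at most 62.5 mm and 10.7 degrees, less where a joint would pass 70% of its speed; a pose out of reach is approached as far as the arm can. A call with a gripper value outside its range is refused whole. "grip" is the closure, from 0 (fully open) to 1 (shut), set as the call begins (left out, the last holds). The fingers move at their own pace and stop on an object; "newtons" is the grip in N (left out, the last holds). Time passes only in rows, so rows that do not move let the fingers close. It gives the time, the measured TCP pose, the force, the opening and the grip force at its end, in the units of the state.
- readout.observe(): the state, without advancing time (a new reading comes with each control period).
- vision.get_image(name): name is "side" or "top"; returns the picture (480x640x3 uint8, red, green, blue); there is no depth.
- vision.calibration(name): a dict with "fov_y" (degrees; the focal length in pixels is half the picture's height over the tangent of half this angle, whatever the lens; pixels are square), "cx", "cy" (the principal point, pixels), "pose" (4x4, takes a point from camera to world coordinates). Camera axes: x right, y up, looking along -z (the intrinsics and any distortion apply to the point x, -y, -z); pixel columns grow to the right and rows downward; lengths in m; the calibration is good to about 2 mm. A picture is of the moment at which its call begins. calibration takes no time and is no camera call.
- arm.sign_off(): hands the job in; it is judged then, once.
The state is a dict: "clock": time; "joints": joint angles; "dq": joint speeds; "joint_efforts": joint torques, N m; "position": TCP position; "ee_rot": TCP orientation; "force": force on the tool from outside, world axes, zero at the start; "ft_torque": the same for the moment, N m; "width": opening from 0.0 (shut) to 1.0 (fully open); "gripper_force": force on a finger pad.
Only numpy, scipy, OpenCV 4.12 (cv2) and the standard library are available. Lean on these libraries where they do the work, as an engineer would, in place of code of your own. Each camera call takes 0.05 s, during which the arm holds its last target. There are 200 camera calls.

## Task

Take the depth rod (the one with the sliding black collar) out of the rack and push it down the bore of the tall black post holder on the aluminium plate until it bottoms on the hidden stop inside. Then run the collar down the rod until it sits flat on the holder's rim, so that it marks the depth, and leave the rod standing there, still on the stop. Feel for the stop and never press on it with more than 20 N; leave the spare post in the rack and the lens mount alone.

Things in the scene. Friction and masses are not known exactly. Their poses are not given: they have to be found in the camera images.
- rod_mid (a point): Centre, half-way up, of the depth rod: steel, 12.7 mm in diameter, 100 mm long, 0.1 to 0.15 kg, with fine dark graduation rings and a nose tapered over its last 3 mm. z runs along it to its plain top end. It stands upright and loose in an end hole of the grey rack, its nose 28 mm below the rack's top. The top 27 to 30 mm, above the collar, is bare: hold it there.
- collar_mid (a point): Centre of the black knurled collar on the depth rod: 28 mm outside diameter, 10 mm high, z along the rod. It grips the rod by friction, slides along it at about 1.5 N, stays where it is left and does not come off. Its lower face starts 60 to 63 mm above the rod's nose, always more than the bore is deep, and can slide down to 15 mm above the nose.
- rim (a point): Centre of the bore's mouth, level with the black post holder's top rim (barrel 26 mm in outside diameter, rim 80 mm above the bench). z is up; x points away from the brass thumbscrew, whose 15 mm head stands out to 27 mm from the axis, 24 mm below the rim. The bore is 14.2 mm in diameter; its mouth is bevelled 3 mm deep, 20 mm wide at the top.
- holder: The post holder: black barrel on an aluminium plate 76 x 100 x 10 mm fixed to the bench. Origin on the bore's axis under the plate, 80 mm below the rim; axes as the rim's. A sprung ball on the thumbscrew, 24 mm below the rim, drags on a rod in the bore: from there on the rod must be pushed with about 6 to 12 N, does not fall by itself and stays where it is left.
- height_stop: Foot of the bore with the adjustable stop that it carries inside. Origin on the bore's axis under the plate, which tells nothing of the stop's height: its face lies 36 to 56 mm below the rim, different every time, and can be found only by touch. Its rubber face gives 1.5 mm under the first 1.5 N, then is stiff (about 7 N per mm); more than 20 N is too much for its setting.
- post_rack: Grey block 50 x 130 x 36 mm (x, y, z) on a 62 x 142 x 6 mm foot fixed to the bench, with three 14 mm holes, 28 mm deep, in a row along its y axis at -40, 0 and +40 mm. Origin at the centre of its underside. The depth rod and the spare post stand in the two end holes, either way round; the middle one is empty.
- spare_post: Plain steel post 13 mm in diameter and 75 mm long without a collar, standing loose in the other end hole of the rack; to be left there. Origin at the centre of its foot, z up.
- lens_mount: Round lens in a black ring on a short post and foot, 26 x 40 x 79 mm, standing loose behind the rack; to be left alone. Origin at the centre of its underside.
Mind the look-alikes: they are no part of the job. What is shaped like the part that bears rod_mid but red is not meant.

How it is judged:
By the outcome, as a careful person would: the job done as asked, in the order asked, and still so for the second after the job is handed in, with the robot touching nothing.
It also fails if it takes over 48 s, if anything falls off the work surface, if the arm or the gripper's body presses on something with over 40 N, if the wrist force passes 120 N, or if a joint passes its speed limit or range.

## Working session

There is one attempt and no reset: what is moved stays moved. The work goes in short steps, Python scripts to look and compute and a tool call to move; the robot and the scene stay as the last step left them, time stands still between calls to the robot, and variables do not carry over. Pictures are saved under pics/ and viewed, at most 10 in all, crops included, and the job is handed in when it is done.

Besides the shell and the picture viewer there is one more tool, called after "Emit:" as a command line: name --argument value ..., lists and objects as JSON in quotes. carry_out: Moves the arm, as the interface text tells. Its arguments: {"type":"object","properties":{"increments":{"type":"array","items":{"type":"number"}},"grip":{"type":"number"},"newtons":{"type":"number"}},"required":["increments"]}

```bash
mkdir -p pics; ls
python3 - <<'E'
from cell import readout, vision, arm
import cv2
print(readout.observe(), arm.tcp_to_grasp)
for n in("side","top"):
    print(n,vision.calibration(n)); cv2.imwrite(f"pics/{n}0.png",vision.get_image(n)[:,:,::-1])
E
```

```text
pics
{'clock': 0.0, 'joints': array([-1.44661562,  0.43521199,  0.02498689,  1.57406521, -0.01158577,
        1.13401576, -0.07511176]), 'dq': array([-0.00129303, -0.00131398,  0.00029612,  0.00032716, -0.00200072,
       -0.00123594, -0.00099286]), 'joint_efforts': array([-4.54718411e-04, -6.67854881e+01,  9.84954759e-01, -3.14470696e+01,
       -6.04967074e-02,  4.26859839e-02,  1.69590294e-04]), 'position': array([0.14048111, 0.60849376, 0.22596431]), 'ee_rot': array([-3.55598529e-01, -3.12138515e+00,  2.44331328e-03]), 'force': array([0.44217373, 0.32624282, 0.4481385 ]), 'ft_torque': array([ 0.00166497, -0.01656898, -0.02580727]), 'gripper_force': 0.0, 'width': 1.0044326673383162} -0.0188
side {'fov_y': 42.29478909790732, 'cx': 316.1039182116847, 'cy': 248.53601987962602, 'pose': array([[ 0.82939567,  0.21277997, -0.51655349,  0.04564658],
       [-0.55851798,  0.29484671, -0.77532128, -0.46811466],
       [-0.01266874,  0.93155252,  0.36338602,  0.40166178],
       [ 0.        ,  0.        ,  0.        ,  1.        ]])}
top {'fov_y': 52.36038696287176, 'cx': 315.5257737313235, 'cy': 242.20664705059494, 'pose': array([[ 0.01266237,  0.99604514, -0.08794167,  0.40344169],
       [-0.99974479,  0.01096556, -0.0197512 ,  0.21099062],
       [-0.01870876,  0.08816933,  0.99592979,  0.9236259 ],
       [ 0.        ,  0.        ,  0.        ,  1.        ]])}
```

View pics/side0.png

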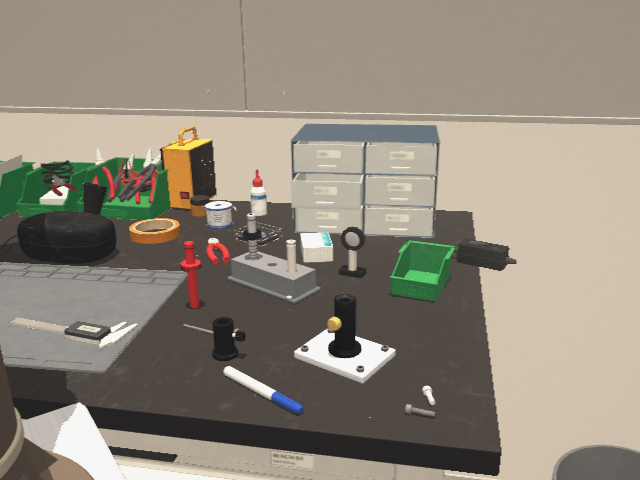

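View pics/top0.png

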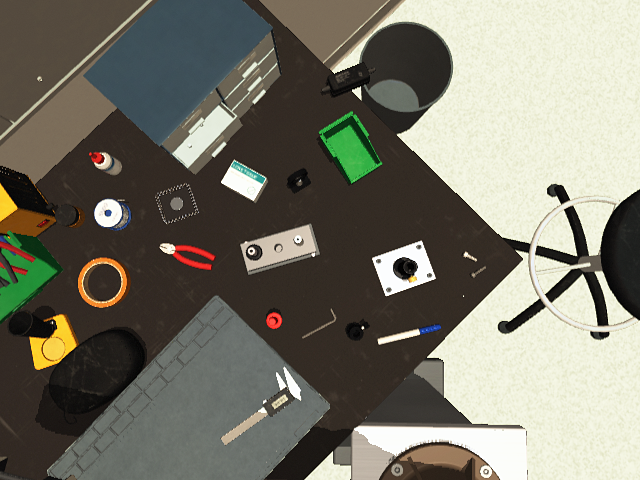

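Depth rod candidates are: the rod in the rack's left hole with a black collar, side (252,230) / top (254,252); the red copy, side (192,275) / top (274,320); and the spare post, side (291,256) / top (298,240). I choose the first. The tall holder is on the plate, side (345,325) / top (406,268). The short black holder at side (224,338) is a look-alike. Next is a close crop to check.

Run:
```python
import cv2,numpy as np
s=cv2.imread("pics/side0.png");t=cv2.imread("pics/top0.png")
def c(i,x,y,f,w,h):
    return cv2.resize(i[y:y+h,x:x+w],None,fx=f,fy=f,interpolation=cv2.INTER_CUBIC)
a=c(s,225,205,4,100,75); b=c(s,295,285,4,100,75); d=c(t,230,215,4,100,75); e=c(t,360,230,4,100,75)
cv2.imwrite("pics/crop1.png",np.vstack([np.hstack([a,b]),np.hstack([d,e])]))
```

```text
(no output)
```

View pics/crop1.png

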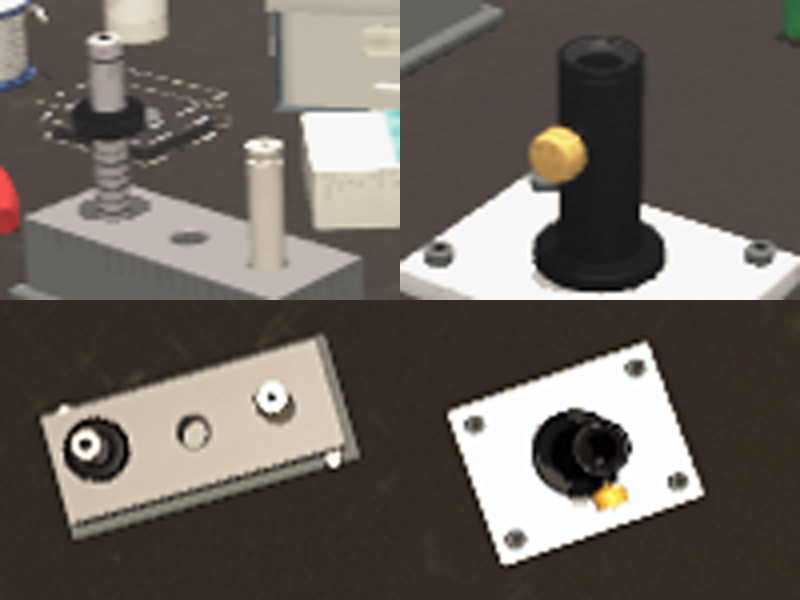

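The crop confirms it: the ringed steel rod with the black collar is in the rack's left hole, and its top is at side (250.1,214.6) / top (251.1,250.4). The holder's rim is at side (344.6,299.1) / top (410.1,266.4), with the thumbscrew towards the robot. Next I triangulate.

```bash
cat > geo.py <<'E'
import numpy as np
from cell import vision
def ray(n,u,v):
    c=vision.calibration(n);f=240/np.tan(np.radians(c["fov_y"])/2);P=c["pose"]
    d=P[:3,:3]@np.array([(u-c["cx"])/f,-(v-c["cy"])/f,-1]);return P[:3,3],d/np.linalg.norm(d)
def tri(s,t):
    A=0;b=0;R=[ray("side",*s),ray("top",*t)]
    for o,d in R:
        M=np.eye(3)-np.outer(d,d);A=A+M;b=b+M@o
    p=np.linalg.solve(A,b);return p,[np.linalg.norm(np.cross(p-o,d)) for o,d in R]
def onz(n,u,v,z):
    o,d=ray(n,u,v);return o+d*(z-o[2])/d[2]
def px(n,p):
    c=vision.calibration(n);f=240/np.tan(np.radians(c["fov_y"])/2);P=c["pose"]
    q=P[:3,:3].T@(np.array(p)-P[:3,3]);return c["cx"]-f*q[0]/q[2],c["cy"]+f*q[1]/q[2]
E
python3 - <<'E'
from geo import *
np.set_printoptions(precision=4,suppress=True)
rs,rt,hs,ht=(250.1,214.6),(251.1,250.4),(344.6,299.1),(410.1,266.4)
print("rod",tri(rs,rt),onz("side",*rs,.114),onz("top",*rt,.114),onz("side",*rs,.108),onz("top",*rt,.108))
print("rim",tri(hs,ht),onz("side",*hs,.08),onz("top",*ht,.08))
m=((271.6,264.1),(277.9,247.9));print("midhole",tri(*m),onz("side",*m[0],.042),onz("top",*m[1],.042))
sp=((225+264/4-.4,205+144/4-.4),(230+272/4-.4,215+99/4-.4));print("spare",tri(*sp))
def cz(a,b,z):return onz("top",230+a/4-.4,215+b/4-.4,z)
# rack top corners (top crop) : TL(42,415) TR(322,338) BR(350,442?)
print("rackcorners",cz(40,115,.042),cz(320,38,.042))
# thumbscrew
print("screw",onz("top",360+211/4-.4,230+196/4-.4,.056))
E
```

```text
rod (array([0.4607, 0.3351, 0.1081]), [np.float64(0.00024673179725630636), np.float64(0.00024673179725640605)]) [0.4525 0.3187 0.114 ] [0.46   0.3343 0.114 ] [0.461  0.3351 0.108 ] [0.4605 0.3352 0.108 ]
rim (array([0.4386, 0.0638, 0.0793]), [np.float64(0.0007642844549437347), np.float64(0.000764284454943672)]) [0.4385 0.0625 0.08  ] [0.4379 0.0644 0.08  ]
midhole (array([0.4717, 0.2965, 0.0368]), [np.float64(0.0012662497866877522), np.float64(0.0012662497866878367)]) [0.4667 0.285  0.042 ] [0.4702 0.2966 0.042 ]
spare (array([0.4833, 0.258 , 0.0841]), [np.float64(0.0013387428864360118), np.float64(0.0013387428864359728)])
rackcorners [0.4777 0.3665 0.042 ] [0.5142 0.2397 0.042 ]
screw [0.4174 0.0563 0.056 ]
```

Emit:
carry_out --increments '[32, -27.4, -5, 0, 0, 0, 32, -27.4, -5, 0, 0, 0, 32, -27.4, -5, 0, 0, 0, 32, -27.4, -5, 0, 0, 0, 32, -27.4, -5, 0, 0, 0, 32, -27.4, -5, 0, 0, 0, 32, -27.4, -5, 0, 0, 0, 32, -27.4, -5, 0, 0, 0, 32, -27.4, -5, 0, 0, 0, 32, -27.4, -5, 0, 0, 0, 0, 0, 0, 0, 0, 0, 0, 0, 0, 0, 0, 0]' --grip 0.4 --newtons 30

```text
clock: 1.6
position: [0.46, 0.3353, 0.1764]
ee_rot: [-0.356, -3.121, 0.0]
force: [0.6, 0.9, -0.2]
width: 0.602
gripper_force: 0.0
```

Emit:
carry_out --increments '[0.5, 0, -24, 0, 0, 0, 0, 0, -24, 0, 0, 0, 0, 0, -24, 0, 0, 0, 0, 0, -20, 0, 0, 0, 0, 0, 0, 0, 0, 0]'

```text
clock: 2.22
position: [0.459, 0.3356, 0.0836]
ee_rot: [-0.352, -3.119, 0.003]
force: [-0.2, 0.1, 0.4]
width: 0.597
gripper_force: 0.0
```

Run:
```python
from cell import readout, vision
import cv2,numpy as np
print(readout.observe()["position"])
a=vision.get_image("side")[190:270,200:300,::-1];b=vision.get_image("top")[210:290,200:300,::-1]
cv2.imwrite("pics/c2.png",cv2.resize(np.hstack([a,b]),None,fx=4,fy=4,interpolation=cv2.INTER_CUBIC))
```

```text
[0.45904777 0.3355755  0.08355816]
```

View pics/c2.png

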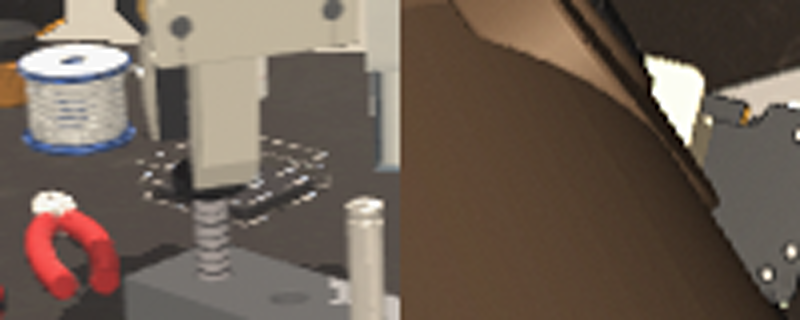

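The side view shows the near finger in front of the rod, with its tip at about side (256,236). The collar is just behind and below it, and the rod emerges at (252,250). The fingers straddle the rod, so I close them.

Emit:
carry_out --increments '[0, 0, 0, 0, 0, 0, 0, 0, 0, 0, 0, 0, 0, 0, 0, 0, 0, 0, 0, 0, 0, 0, 0, 0, 0, 0, 0, 0, 0, 0, 0, 0, 0, 0, 0, 0]' --grip 1 --newtons 45

```text
clock: 3.08
position: [0.4611, 0.3351, 0.0848]
ee_rot: [0.356, 3.121, 0.0]
force: [0.0, 1.0, 0.6]
width: 0.122
gripper_force: 45.0
```

Emit:
carry_out --increments '[0, 0, 15, 0, 0, 0, 0, 0, 20, 0, 0, 0, 0, 0, 30, 0, 0, 0, 0, 0, 35, 0, 0, 0, 0, -38, 0, 0, 0, 0, 0, -38, 0, 0, 0, 0, 0, -38, 0, 0, 0, 0, 0, -38, 0, 0, 0, 0, 0, -38, 0, 0, 0, 0, 0, -20, 0, 0, 0, 0, 0, 0, 0, 0, 0, 0, 0, 0, 0, 0, 0, 0, 0]'

```text
schema error: expected a multiple of 6 numbers
```

Run:
```python
from cell import readout, vision
import cv2,numpy as np
o=readout.observe();print(o["position"],o["ee_rot"],o["force"],o["width"])
s=vision.get_image("side")[:,:,::-1];t=vision.get_image("top")[:,:,::-1]
cv2.imwrite("pics/s3.png",s);cv2.imwrite("pics/t3.png",t)
cv2.imwrite("pics/c3.png",cv2.resize(np.hstack([s[150:350,240:400],t[150:350,280:440]]),None,fx=2.5,fy=2.5,interpolation=cv2.INTER_CUBIC))
```

```text
[0.46113434 0.33510941 0.08480316] [3.55634233e-01 3.12127499e+00 3.77464194e-04] [5.20905721e-04 9.58350486e-01 5.65659083e-01] 0.12239110738539244
```

View pics/c3.png

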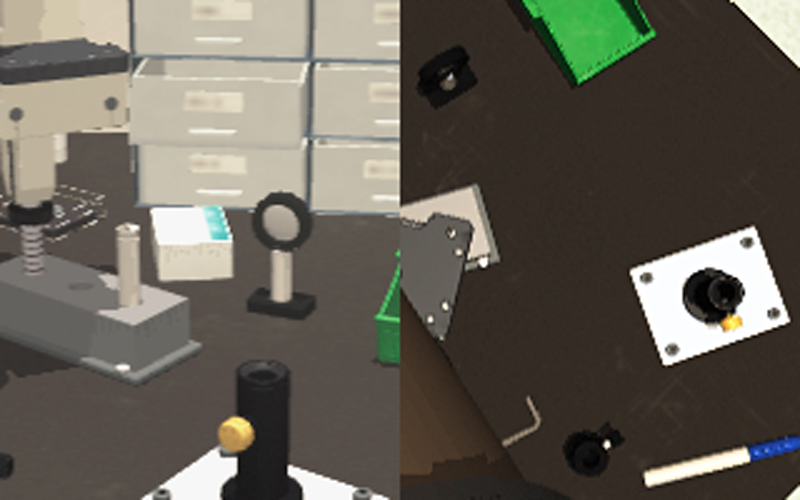

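The move was refused because of a wrong number count. The picture shows the rod gripped just above the collar at side (253,235). I'll send it again.

Emit:
carry_out --increments '[0, 0, 15, 0, 0, 0, 0, 0, 20, 0, 0, 0, 0, 0, 30, 0, 0, 0, 0, 0, 35, 0, 0, 0, 0, -38, 0, 0, 0, 0, 0, -38, 0, 0, 0, 0, 0, -38, 0, 0, 0, 0, 0, -38, 0, 0, 0, 0, 0, -38, 0, 0, 0, 0, 0, -20, 0, 0, 0, 0, 0, 0, 0, 0, 0, 0, 0, 0, 0, 0, 0, 0]'

```text
clock: 4.68
position: [0.4611, 0.126, 0.1852]
ee_rot: [0.354, 3.121, 0.001]
force: [-0.3, 0.8, -0.8]
width: 0.12
gripper_force: 45.0
```

Run:
```python
from cell import readout, vision
import cv2,numpy as np
o=readout.observe();print(o["position"],o["ee_rot"],o["force"],o["width"])
s=vision.get_image("side")[:,:,::-1]
cv2.imwrite("pics/s4.png",s)
cv2.imwrite("pics/c4.png",cv2.resize(s[160:320,240:390],None,fx=3.75,fy=3.75,interpolation=cv2.INTER_CUBIC))
```

```text
[0.46112105 0.126036   0.18520851] [3.54418198e-01 3.12118093e+00 1.28748073e-03] [-0.34007776  0.82688172 -0.83858684] 0.1197201657700589
```

View pics/c4.png

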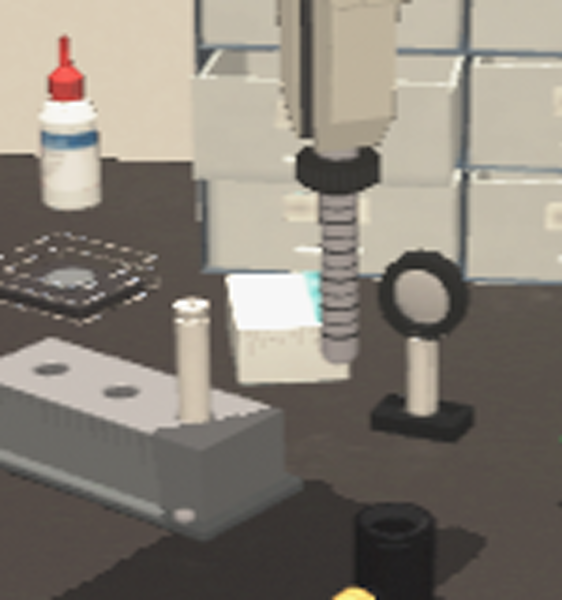

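The rod is held with its nose at side (330.8,254.8), its collar at (330,205) just below the fingertips, and the holder's rim at crop (396,522). I check the held rod against the tool position.

Run:
```python
from geo import *
print(onz("side",330.8,254.8,.108), px("side",(.4611,.1255,.108)), px("side",(.4611,.1255,.175)),px("side",(.4611,.1255,.185)))
print(px("side",(.4385,.0638,.08)),px("top",(.4385,.0638,.08)))
```

```text
[0.46600048 0.12938878 0.108     ] (np.float64(329.4019279916751), np.float64(256.5824586094079)) (np.float64(329.1340067632095), np.float64(205.70022972649738)) (np.float64(329.09253373664797), np.float64(197.82388471994472))
(np.float64(343.91560043706517), np.float64(298.7160818780951)) (np.float64(410.43341600938004), np.float64(266.0678916989841))
```

Emit:
carry_out --increments '[-12, -31, 0, 0, 0, 0, -11.5, -30, 0, 0, 0, 0, 0, 0, -10, 0, 0, 0, 0, 0, -8, 0, 0, 0, 0, 0, 0, 0, 0, 0, 0, 0, 0, 0, 0, 0]'

```text
clock: 5.48
position: [0.4378, 0.0647, 0.1667]
ee_rot: [-0.354, -3.121, 0.0]
force: [0.0, -0.2, -1.4]
width: 0.132
gripper_force: 45.0
```

Run:
```python
from cell import readout, vision
import cv2,numpy as np
o=readout.observe();print(o["position"],o["ee_rot"],o["force"],o["width"])
s=vision.get_image("side")[:,:,::-1];t=vision.get_image("top")[:,:,::-1]
cv2.imwrite("pics/c5.png",np.hstack([cv2.resize(s[220:340,305:385],None,fx=5,fy=5,interpolation=cv2.INTER_CUBIC),cv2.resize(t[210:330,360:440],None,fx=5,fy=5,interpolation=cv2.INTER_CUBIC)]))
```

```text
[0.43775473 0.06472804 0.16666661] [-3.53647338e-01 -3.12137392e+00  1.67275473e-04] [ 0.00290482 -0.16039291 -1.35493455] 0.13169106668363864
```

View pics/c5.png

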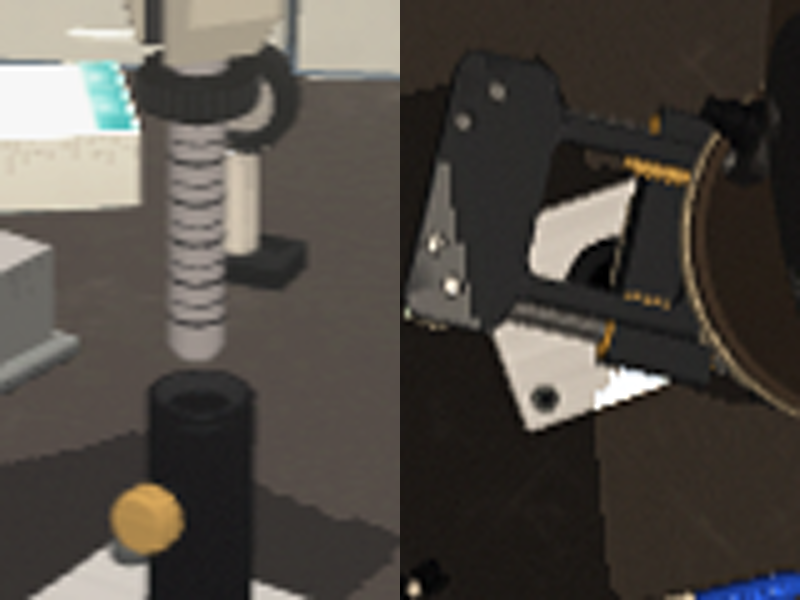

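The nose is at crop x 197 and the bore at 202, so the rod is about 1 px (1.2 mm) left of the bore in the side view. I shift by (1.0,-0.7) mm and descend to 5 mm inside.

Emit:
carry_out --increments '[1, -0.7, -3, 0, 0, 0, 0, 0, -4, 0, 0, 0, 0, 0, -3, 0, 0, 0, 0, 0, -2, 0, 0, 0, 0, 0, -2, 0, 0, 0, 0, 0, -2, 0, 0, 0, 0, 0, 0, 0, 0, 0]'

```text
clock: 6.45
position: [0.4386, 0.0633, 0.1507]
ee_rot: [-0.356, -3.121, -0.0]
force: [0.5, 0.2, -1.4]
width: 0.127
gripper_force: 45.0
```

Emit:
carry_out --increments '[0, 0, -3, 0, 0, 0, 0, 0, -3, 0, 0, 0, 0, 0, -3, 0, 0, 0, 0, 0, -3, 0, 0, 0, 0, 0, -2, 0, 0, 0, 0, 0, 0, 0, 0, 0]'

```text
clock: 7.2
position: [0.4385, 0.0634, 0.1366]
ee_rot: [-0.355, -3.121, 0.0]
force: [0.9, 0.3, -2.0]
width: 0.124
gripper_force: 45.0
```

Emit:
carry_out --increments '[0, 0, -2, 0, 0, 0, 0, 0, -2, 0, 0, 0, 0, 0, -2, 0, 0, 0, 0, 0, -2, 0, 0, 0, 0, 0, -2, 0, 0, 0, 0, 0, -2, 0, 0, 0]'

```text
clock: 7.95
position: [0.439, 0.0635, 0.1248]
ee_rot: [0.355, 3.121, 0.001]
force: [1.6, 2.1, 3.9]
width: 0.129
gripper_force: 45.0
```

Emit:
carry_out --increments '[0, 0, -1, 0, 0, 0, 0, 0, -1, 0, 0, 0]'

```text
clock: 8.2
position: [0.4389, 0.0634, 0.1228]
ee_rot: [0.356, 3.121, 0.001]
force: [1.0, 3.8, 3.4]
width: 0.123
gripper_force: 45.0
```

Emit:
carry_out --increments '[0, 0, -0.8, 0, 0, 0, 0, 0, -0.8, 0, 0, 0]'

```text
clock: 8.45
position: [0.4388, 0.0634, 0.1212]
ee_rot: [0.355, 3.121, 0.0]
force: [1.5, 3.4, 3.7]
width: 0.122
gripper_force: 45.0
```

Emit:
carry_out --increments '[0, 0, -0.8, 0, 0, 0, 0, 0, -0.8, 0, 0, 0]'

```text
clock: 8.7
position: [0.4387, 0.0634, 0.1196]
ee_rot: [0.356, 3.121, 0.0]
force: [1.6, 3.6, 4.4]
width: 0.126
gripper_force: 45.1
```

Emit:
carry_out --increments '[0, 0, -0.7, 0, 0, 0, 0, 0, -0.7, 0, 0, 0]'

```text
clock: 8.95
position: [0.4387, 0.0633, 0.1182]
ee_rot: [0.356, 3.121, 0.0]
force: [2.4, 3.4, 2.8]
width: 0.13
gripper_force: 45.1
```

Emit:
carry_out --increments '[0, 0, -0.7, 0, 0, 0, 0, 0, -0.7, 0, 0, 0]'

```text
clock: 9.2
position: [0.4387, 0.0633, 0.1167]
ee_rot: [0.356, 3.121, 0.0]
force: [2.4, 2.9, 5.2]
width: 0.123
gripper_force: 45.1
```

Emit:
carry_out --increments '[0, 0, -0.7, 0, 0, 0, 0, 0, -0.7, 0, 0, 0]'

```text
clock: 9.45
position: [0.4387, 0.0633, 0.1153]
ee_rot: [0.356, 3.121, 0.0]
force: [2.8, 3.2, 1.9]
width: 0.125
gripper_force: 45.1
```

Emit:
carry_out --increments '[0, 0, -0.7, 0, 0, 0, 0, 0, -0.7, 0, 0, 0]'

```text
clock: 9.7
position: [0.4386, 0.0633, 0.1139]
ee_rot: [0.356, 3.121, 0.0]
force: [1.6, 3.4, 4.7]
width: 0.128
gripper_force: 45.1
```

Emit:
carry_out --increments '[0, 0, -0.7, 0, 0, 0]'

```text
clock: 9.82
position: [0.4386, 0.0633, 0.1132]
ee_rot: [0.356, 3.121, 0.0]
force: [2.3, 2.8, 6.0]
width: 0.126
gripper_force: 45.1
```

Emit:
carry_out --increments '[0, 0, -0.7, 0, 0, 0]'

```text
clock: 9.95
position: [0.4386, 0.0634, 0.1125]
ee_rot: [0.356, 3.121, 0.0]
force: [2.3, 2.6, 5.1]
width: 0.127
gripper_force: 45.1
```

Emit:
carry_out --increments '[0, 0, -0.7, 0, 0, 0]'

```text
clock: 10.07
position: [0.4386, 0.0633, 0.1118]
ee_rot: [0.355, 3.121, 0.0]
force: [2.6, 2.9, 1.9]
width: 0.127
gripper_force: 45.0
```

Emit:
carry_out --increments '[0, 0, -0.7, 0, 0, 0]'

```text
clock: 10.2
position: [0.4386, 0.0633, 0.1111]
ee_rot: [0.356, 3.121, 0.0]
force: [3.3, 3.1, 2.3]
width: 0.128
gripper_force: 45.1
```

Emit:
carry_out --increments '[0, 0, -0.7, 0, 0, 0]'

```text
clock: 10.32
position: [0.4386, 0.0633, 0.1104]
ee_rot: [0.356, 3.121, 0.0]
force: [3.0, 3.4, 3.4]
width: 0.128
gripper_force: 45.1
```

Emit:
carry_out --increments '[0, 0, -0.6, 0, 0, 0]'

```text
clock: 10.45
position: [0.4386, 0.0633, 0.1098]
ee_rot: [0.356, 3.121, 0.0]
force: [3.2, 3.2, 3.7]
width: 0.132
gripper_force: 45.1
```

Emit:
carry_out --increments '[0, 0, -0.7, 0, 0, 0]'

```text
clock: 10.58
position: [0.4386, 0.0633, 0.1091]
ee_rot: [0.356, 3.121, 0.0]
force: [3.5, 3.6, 3.7]
width: 0.127
gripper_force: 45.1
```

Emit:
carry_out --increments '[0, 0, -0.7, 0, 0, 0]'

```text
clock: 10.7
position: [0.4386, 0.0633, 0.1084]
ee_rot: [0.355, 3.121, 0.0]
force: [2.8, 3.8, 5.0]
width: 0.127
gripper_force: 45.1
```

Emit:
carry_out --increments '[0, 0, -0.6, 0, 0, 0]'

```text
clock: 10.82
position: [0.4386, 0.0633, 0.1078]
ee_rot: [0.356, 3.121, 0.0]
force: [2.1, 4.0, 5.3]
width: 0.125
gripper_force: 45.1
```

Emit:
carry_out --increments '[0, 0, -0.6, 0, 0, 0]'

```text
clock: 10.95
position: [0.4386, 0.0633, 0.1072]
ee_rot: [0.356, 3.121, 0.0]
force: [3.5, 4.1, 3.8]
width: 0.127
gripper_force: 45.1
```

Emit:
carry_out --increments '[0, 0, -0.5, 0, 0, 0]'

```text
clock: 11.08
position: [0.4386, 0.0633, 0.1067]
ee_rot: [0.356, 3.121, 0.0]
force: [3.0, 3.7, 3.0]
width: 0.128
gripper_force: 45.1
```

Emit:
carry_out --increments '[0, 0, -0.7, 0, 0, 0]'

```text
clock: 11.2
position: [0.4386, 0.0633, 0.106]
ee_rot: [0.356, 3.121, 0.0]
force: [3.4, 3.9, 4.7]
width: 0.128
gripper_force: 45.1
```

Emit:
carry_out --increments '[0, 0, -0.7, 0, 0, 0]'

```text
clock: 11.32
position: [0.4386, 0.0633, 0.1053]
ee_rot: [0.356, 3.121, 0.0]
force: [3.9, 3.2, 5.8]
width: 0.124
gripper_force: 45.1
```

Emit:
carry_out --increments '[0, 0, -0.6, 0, 0, 0]'

```text
clock: 11.45
position: [0.4386, 0.0633, 0.1047]
ee_rot: [0.356, 3.121, 0.0]
force: [3.4, 2.7, 5.4]
width: 0.121
gripper_force: 45.1
```

Emit:
carry_out --increments '[0, 0, -0.6, 0, 0, 0]'

```text
clock: 11.58
position: [0.4386, 0.0633, 0.1041]
ee_rot: [0.356, 3.121, 0.0]
force: [2.8, 4.7, 4.8]
width: 0.126
gripper_force: 45.1
```

Emit:
carry_out --increments '[0, 0, -0.5, 0, 0, 0]'

```text
clock: 11.7
position: [0.4386, 0.0633, 0.1036]
ee_rot: [0.356, 3.121, 0.0]
force: [3.2, 3.5, 3.8]
width: 0.122
gripper_force: 45.1
```

Emit:
carry_out --increments '[0, 0, -0.7, 0, 0, 0]'

```text
clock: 11.82
position: [0.4386, 0.0633, 0.1029]
ee_rot: [0.356, 3.121, 0.0]
force: [3.9, 3.6, 5.2]
width: 0.126
gripper_force: 45.1
```

Emit:
carry_out --increments '[0, 0, -0.7, 0, 0, 0]'

```text
clock: 11.95
position: [0.4386, 0.0633, 0.1022]
ee_rot: [0.356, 3.121, 0.0]
force: [4.0, 2.7, 5.4]
width: 0.126
gripper_force: 45.1
```

Emit:
carry_out --increments '[0, 0, -0.5, 0, 0, 0]'

```text
clock: 12.08
position: [0.4386, 0.0633, 0.1017]
ee_rot: [0.355, 3.121, 0.0]
force: [4.6, 4.3, 4.6]
width: 0.126
gripper_force: 45.1
```

Emit:
carry_out --increments '[0, 0, -0.6, 0, 0, 0]'

```text
clock: 12.2
position: [0.4386, 0.0633, 0.1011]
ee_rot: [0.356, 3.121, 0.0]
force: [3.8, 3.2, 4.2]
width: 0.124
gripper_force: 45.1
```

Emit:
carry_out --increments '[0, 0, -0.6, 0, 0, 0]'

```text
clock: 12.32
position: [0.4387, 0.0633, 0.1005]
ee_rot: [0.355, 3.121, 0.0]
force: [3.1, 3.6, 4.1]
width: 0.124
gripper_force: 45.1
```

Run:
```python
from cell import readout, vision
import cv2,numpy as np
o=readout.observe();print(o["position"],o["force"],o["ft_torque"])
s=vision.get_image("side")[:,:,::-1]
cv2.imwrite("pics/s6.png",s)
cv2.imwrite("pics/c6.png",cv2.resize(s[235:355,295:395],None,fx=5,fy=5,interpolation=cv2.INTER_CUBIC))
```

```text
[0.43865024 0.0633396  0.10052963] [3.08940217 3.6113307  4.06869974] [ 1.00117204 -0.89465037  0.08547454]
```

View pics/c6.png

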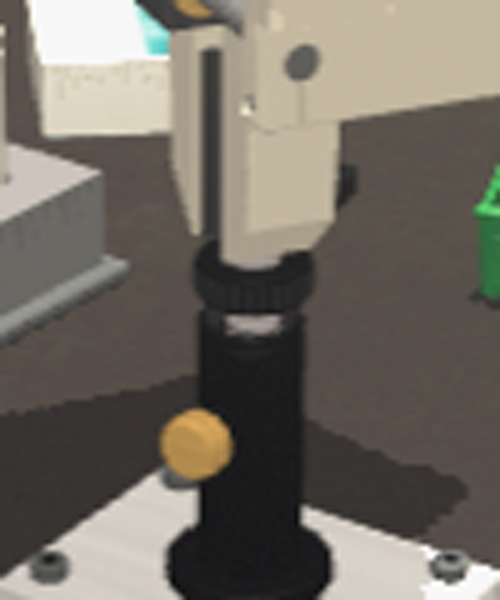

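The collar's lower face is about 7 mm above the rim (collar front edge at crop y≈313, rim centre y≈320). The rod is still firmly held and the stop isn't reached yet, so I go on feeling.

Emit:
carry_out --increments '[0, 0, -0.6, 0, 0, 0]'

```text
clock: 12.5
position: [0.4387, 0.0634, 0.1]
ee_rot: [0.355, 3.121, 0.0]
force: [3.0, 3.5, 5.0]
width: 0.125
gripper_force: 45.1
```

Emit:
carry_out --increments '[0, 0, -0.6, 0, 0, 0]'

```text
clock: 12.62
position: [0.4388, 0.0634, 0.0995]
ee_rot: [0.355, 3.121, 0.0]
force: [3.3, 3.4, 6.2]
width: 0.125
gripper_force: 45.1
```

Emit:
carry_out --increments '[0, 0, -0.5, 0, 0, 0]'

```text
clock: 12.75
position: [0.4389, 0.0634, 0.0991]
ee_rot: [0.356, 3.121, 0.001]
force: [2.5, 3.8, 11.1]
width: 0.128
gripper_force: 45.1
```

Emit:
carry_out --increments '[0, 0, -0.4, 0, 0, 0]'

```text
clock: 12.88
position: [0.439, 0.0635, 0.0989]
ee_rot: [0.355, 3.121, 0.001]
force: [1.6, 3.9, 14.3]
width: 0.125
gripper_force: 45.1
```

The stop is felt: z force rose from about 4.5 to 14.3 N over the last 0.9 mm, so roughly 10 N is on the stop. I open the fingers just enough to clear the rod, to about 20 mm, and push the collar down with the tips.

Emit:
carry_out --increments '[0, 0, 0, 0, 0, 0, 0, 0, 0, 0, 0, 0, 0, 0, 0, 0, 0, 0, 0, 0, 0, 0, 0, 0]' --grip 0.78

```text
clock: 13.38
position: [0.438, 0.063, 0.0981]
ee_rot: [-0.356, -3.12, 0.001]
force: [-0.1, -0.6, 1.3]
width: 0.22
gripper_force: 0.0
```

Emit:
carry_out --increments '[0, 0, -1, 0, 0, 0, 0, 0, -1, 0, 0, 0, 0, 0, -1, 0, 0, 0]'

```text
clock: 13.75
position: [0.4386, 0.0633, 0.0954]
ee_rot: [-0.356, -3.121, -0.0]
force: [-0.4, 0.2, 1.3]
width: 0.221
gripper_force: 0.6
```

Emit:
carry_out --increments '[0, 0, -0.8, 0, 0, 0, 0, 0, -0.8, 0, 0, 0]'

```text
clock: 14.0
position: [0.4385, 0.0633, 0.0938]
ee_rot: [-0.356, -3.121, -0.0]
force: [-0.0, -0.5, 0.4]
width: 0.218
gripper_force: 0.6
```

Emit:
carry_out --increments '[0, 0, -0.8, 0, 0, 0, 0, 0, -0.7, 0, 0, 0]'

```text
clock: 14.25
position: [0.4386, 0.0633, 0.0923]
ee_rot: [0.356, 3.121, 0.0]
force: [-0.3, -0.7, 1.3]
width: 0.214
gripper_force: 0.6
```

Emit:
carry_out --increments '[0, 0, -0.6, 0, 0, 0]'

```text
clock: 14.38
position: [0.4386, 0.0633, 0.0917]
ee_rot: [0.356, 3.121, 0.0]
force: [-0.7, -0.5, 1.6]
width: 0.218
gripper_force: 0.6
```

Emit:
carry_out --increments '[0, 0, -0.5, 0, 0, 0]'

```text
clock: 14.5
position: [0.4386, 0.0633, 0.0912]
ee_rot: [0.356, 3.121, 0.0]
force: [-0.4, 0.4, 1.5]
width: 0.219
gripper_force: 0.6
```

Emit:
carry_out --increments '[0, 0, -0.5, 0, 0, 0]'

```text
clock: 14.62
position: [0.4386, 0.0633, 0.0907]
ee_rot: [0.356, 3.121, 0.0]
force: [0.2, -0.1, 0.9]
width: 0.218
gripper_force: 0.6
```

Emit:
carry_out --increments '[0, 0, -0.5, 0, 0, 0]'

```text
clock: 14.75
position: [0.4386, 0.0634, 0.0903]
ee_rot: [0.355, 3.121, 0.0]
force: [-2.0, 1.0, 6.7]
width: 0.222
gripper_force: 3.2
```

Emit:
carry_out --increments '[0, 0, -0.4, 0, 0, 0]'

```text
clock: 14.88
position: [0.4387, 0.0634, 0.0902]
ee_rot: [0.356, 3.121, 0.001]
force: [-4.3, -0.1, 13.4]
width: 0.219
gripper_force: 6.2
```

The collar is seated: force rose to 13 N at z = 0.0902, which is the rim plus 10 mm. I ease off, open and retreat straight up.

Emit:
carry_out --increments '[0, 0, 1, 0, 0, 0, 0, 0, 2, 0, 0, 0, 0, 0, 0, 0, 0, 0]'

```text
clock: 15.25
position: [0.4386, 0.0633, 0.0929]
ee_rot: [0.356, 3.121, 0.0]
force: [0.3, 0.1, 0.3]
width: 0.222
gripper_force: 0.0
```

Emit:
carry_out --increments '[0, 0, 0, 0, 0, 0, 0, 0, 0, 0, 0, 0, 0, 0, 0, 0, 0, 0, 0, 0, 10, 0, 0, 0, 0, 0, 20, 0, 0, 0, 0, 0, 25, 0, 0, 0, 0, 0, 30, 0, 0, 0, 0, 40, 0, 0, 0, 0, 0, 40, 0, 0, 0, 0, 0, 40, 0, 0, 0, 0, 0, 0, 0, 0, 0, 0]' --grip 0.4

```text
clock: 16.62
position: [0.4383, 0.1866, 0.1784]
ee_rot: [0.348, 3.122, 0.002]
force: [0.6, -0.7, 1.2]
width: 0.6
gripper_force: 0.0
```

Run:
```python
from cell import readout, vision
import cv2,numpy as np
o=readout.observe();print(o["position"],o["force"],o["width"])
s=vision.get_image("side")[:,:,::-1];t=vision.get_image("top")[:,:,::-1]
cv2.imwrite("pics/c7.png",np.hstack([cv2.resize(s[235:355,295:375],None,fx=5,fy=5,interpolation=cv2.INTER_CUBIC),cv2.resize(t[210:330,360:440],None,fx=5,fy=5,interpolation=cv2.INTER_CUBIC)]))
```

```text
[0.43830164 0.18655104 0.17844307] [ 0.6209608  -0.67097504  1.24782487] 0.5998878492061333
```

View pics/c7.png

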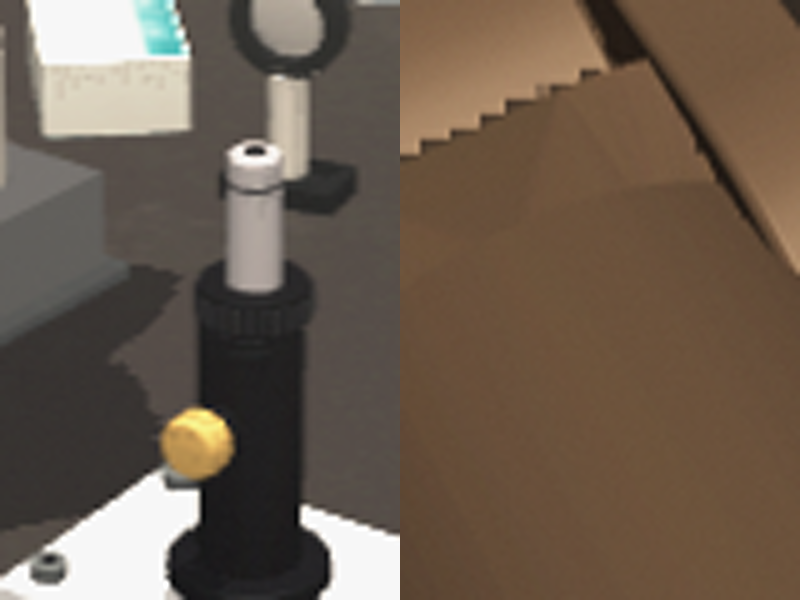

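The rod stands upright in the bore with its top at about side (345,265), roughly 45 mm above the rim. The collar lies flat on the rim at about side (346,295), and the gripper is clear.

```bash
python3 -c "
from cell import arm
print(arm.sign_off())"
```

```text
the job is handed in; nothing more can be done
None
```

I handed the job in at about 17 s: the depth rod stands in the tall holder on the felt stop, roughly 55 mm deep and pressed with an estimated 10 N, and the collar was pushed down onto the rim until it seated.

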